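Clamp a support rod with a U-bolt and lock it

TASK

Clamp the steel support rod: take the wide U-bolt from the orange rack, straddle the rod with it and pass both legs through the two holes of the saddle plate under it until its crown sits fully down on the rod. Then push the locking knob in, turn it clockwise to its next position and let it spring back out. Leave the narrow U-bolt in the rack and do not knock the glass flask over.

Things in the scene. Friction and masses are not known exactly. Their poses are not given: they have to be found in the camera images.
- clamp: fixed rod clamp: dark steel base plate (190 x 270 x 6 mm) with aluminium V cradles, a bright steel rod, a saddle plate under the rod and a grey knob housing. Origin on the bench under the rod's middle; x across the rod (knob on the -x side), y along the rod, z up
- rod_mid (a point): middle of the rod's axis, 70 mm straight above the clamp's origin, axes as the clamp's. Rod 28 mm diameter (top 84 mm above the bench), 320 mm long. The V cradles stand at y = -115 and +115 mm and reach 81 mm high
- plate_level (a point): point of the clamp (not of the plate) above its origin, at the height of the saddle plate's top face, 50 mm above the bench. Plate: steel, 104 mm across the rod, 90 mm along it, 8 mm thick, level and square to the rod; it does not give when pushed. Below it is free room down to 6 mm above the bench. Continued under rod_gap
- rod_gap (a point): point on the rod's underside, 6 mm above the plate. The plate has two round 13.5 mm holes with chamfered mouths at the clamp's x = -25 and +25 mm, one either side of the rod, both at the same y: anywhere from -12 to +12 mm. That y is NOT measured and differs each time: see it, or feel for it with the leg tips
- ubolt_grip (a point): middle of the grip tab of the WIDE steel U-bolt (about 0.24 kg, 115 tall, 60 mm wide), upright in the rack. z up. Tab 34 mm along x, 12 thick along y, 14 mm up and down from here. Crown bar 60 x 12 mm, underside 26 mm below here. Two 10 mm legs with round tips at x = -25, +25 mm, tips 101 mm below here. Seated on the rod, this point is 110 mm above the bench
- small_ubolt_grip (a point): middle of the grip tab of the NARROW U-bolt (43 mm wide, 95 mm tall, too narrow for the rod), in the other place of the rack: leave it there
- rack: fixed orange parts rack, 100 x 180 x 40 mm, origin under its middle; the U-bolts stand at y = -50 and +50 mm in slots 30 mm deep, their width along the rack's x. The slots leave them a few mm of play
- knob_grip (a point): point on the vertical axis of the locking knob, 78 mm above the bench, at the height to grip; turns with the knob. The knob is a black bar 56 mm long along this point's x, 18 mm thick along its y, from 55 to 92 mm above the bench, over a grey housing (66 x 66 mm, top 45 mm above the bench)
- lock_knob (a joint): turn of the knob in rad, growing clockwise seen from above: 0 = open (start), 1.05 (60 degrees) = next position, locked. It can turn only while the knob is pushed in; stops lie about 0.08 beyond both positions; turning on to the stop before letting go is fine
- lock_push (a joint): how far the knob is pushed in (down), m: 0 out, 0.008 fully in; it must be in by about 0.005 or more to turn. A spring pushes it out (6 N at 0, 14 N fully in); it springs out fully only at one of the two positions
- flask: conical glass flask, 140 mm tall, 84 mm foot, loose on the bench; origin under its middle
Things that resemble listed ones, but are neither listed nor needed, are in the scene too. What is shaped like the rack but green is not meant.

How it is judged:
On the way, in this order (a step that is already met when the one before it is completed fails the run):
1. the wide U-bolt straddles the rod, both legs through the plate, crown down on the rod (z of ubolt_grip in the frame of clamp below 0.113 m and x of ubolt_grip in the frame of clamp between -0.006 and 0.006 m and y of ubolt_grip in the frame of clamp between -0.018 and 0.018 m and angle between ubolt_grip's own z axis and vertical below 0.1 rad), for 0.2 s.
2. the knob is pushed in and turned part of the way (value of joint lock_push above 0.003 m and value of joint lock_knob above 0.3 rad).
3. the knob stands out again at the locked position (value of joint lock_push below 0.002 m and value of joint lock_knob above 0.9 rad), for 0.2 s.
At the end, for the whole second after the job is handed in: wide U-bolt astride the rod, legs through the plate: tab middle under 113 mm high, within 6 mm of the rod line and 18 mm of the clamp middle, upright to 0.1 rad; knob out (under 2 mm in) beyond 0.9 rad; narrow U-bolt in the rack (within 75 mm of its middle) and flask upright to 0.3 rad (all of step 1 and all of step 3 and angle between each of small_ubolt_grip, flask's own z axis and vertical below 0.3 rad and horizontal distance between small_ubolt_grip and rack below 0.075 m); the robot touches nothing.
It fails at once if the flask is knocked over (angle between flask's own z axis and vertical above 0.5 rad).
It fails at once if the narrow U-bolt is taken out of the rack (distance of small_ubolt_grip from where it was at the start of the episode above 0.03 m).
It also fails if it takes over 67 s, if anything falls off the work surface, if the arm or the gripper's body presses on something with over 40 N, if the wrist force passes 120 N, or if a joint passes its speed limit or range.

ROBOT

A 7-joint arm with a two-finger parallel gripper is mounted at the origin on the work surface. World frame = base frame: x ahead of the robot, y to its left, z up, the work surface at z = 0. Lengths are in m, angles in rad, forces in N, time in s.
With the tool pointing down it reaches from about 0.4 to 0.875 m from the base axis. Payload 4.4 kg.
Tool frame: the origin (TCP) lies between the finger pads; the fingertips stand 11 mm ahead of it and the grasp point (between the pads) lies 8 mm behind it; z points along the fingers, y is the line along which they close (so a half turn about z gives the same grasp; the last joint's range is limited). The gripper opens to 85 mm and grips with 20 to 120 N. Pads are 22 mm wide; open, the fingers measure 114 mm over their backs; the gripper's body (76 mm by 85 mm) begins 54 mm behind the grasp point. The pads swing forward as they close: fully open they stand 13 mm farther back than shut.
Start: joints at [1.096, 0.628, 0.038, 1.517, -0.027, 0.996, -0.02], TCP at [0.258, -0.596, 0.242] pointing down, gripper open.
Joint ranges: [-3.06, 3.06], [-0.37, 2.12], [-1.25, 1.32], [0.18, 2.47], [-1.1, 4.24], [0.23, 1.98], [-2.94, 2.94]. Speed limits (rad/s): [2.57, 2.57, 3.14, 3.14, 3.14, 3.14, 3.14].

INTERFACE

Orientations are given as a unit quaternion [x, y, z, w].
In Python, from plant import r gives the robot as it stands.
- The arm moves only by the tool send_rows, never from a script. Its argument "plan" is a list of rows, each a list of 3 entries, a list of its own where there are three numbers: the shift along the world's x, y, z each as a share of 0.15 m, from -1 to 1, then the turn, a rotation vector about the world's x, y, z each as a share of 2 rad, from -1 to 1, then the closure, from -1 (fully open) to 1 (shut), so that 0 is half open. A call has 1 to 5 rows; each row is the pose to reach, as a shift and turn from the pose commanded when the call began; what a row does not reach only later rows make up. A row lasts 1/10 s, in which the tool goes at most 50 mm and 8.59 degrees, less where a joint would pass 70% of its speed; a pose out of reach is approached as far as the arm can. A call with a number of a shift or a turn outside -1 to 1 is refused whole. A call with a gripper value outside its range is refused whole. The fingers move at their own pace and stop on an object; the grip force is fixed at half the most. Time passes only in rows, so rows that repeat a pose let the fingers close. It gives the time, the measured TCP pose, the force, the opening and the grip force at its end, in the units of the state.
- r.read_state(): the state, without advancing time (a new reading comes with each control period).
- r.capture(name): name is "side" or "top"; returns a dict with "frame" (384x512x3 uint8, red, green, blue), "z_map" (384x512 float32, m along the optical axis (not along the pixel's ray), 0 where there is no reading), "K" (3x3 intrinsics, pixels), "view" (4x4, takes a point from world to camera coordinates). Camera axes: x right, y up, looking along -z (the intrinsics and any distortion apply to the point x, -y, -z); pixel columns grow to the right and rows downward; lengths in m; the calibration is good to about 2 mm. A picture is of the moment at which its call begins.
- r.finish_job(): hands the job in; it is judged then, once.
The state is a dict: "t": time; "joint_positions": joint angles; "qvel": joint speeds; "effort": joint torques, N m; "eef_pos": TCP position; "eef_rot": TCP orientation; "contact_force": force on the tool from outside, world axes, zero at the start; "torque": the same for the moment, N m; "width": finger opening in m; "grip_force": force on a finger pad.
Only numpy, scipy, OpenCV 4.12 (cv2) and the standard library are available. Lean on these libraries where they do the work, as an engineer would, in place of code of your own. Each camera call takes 0.05 s, during which the arm holds its last target. There are 200 camera calls.

## Working session

There is one attempt and no reset: what is moved stays moved. The work goes in short steps, Python scripts to look and compute and a tool call to move; the robot and the scene stay as the last step left them, time stands still between calls to the robot, and variables do not carry over. Pictures are saved under pics/ and viewed, at most 10 in all, crops included, and the job is handed in when it is done.

Besides the shell and the picture viewer there is one more tool, called after ">>>" in YAML: its name, and indented under it one key for each argument. send_rows: Moves the arm, as the interface text tells. Its arguments: {"type":"object","properties":{"plan":{"type":"array","items":{"type":"array"}}},"required":["plan"]}

```bash
ls; mkdir -p pics; cat > h.py <<'E'
import numpy as np, cv2
from plant import r
def cap(n):
    c=r.capture(n); np.savez(f'/tmp/{n}.npz',**c); return c
def cloud(c):
    K,V,z=c['K'],c['view'],c['z_map']
    v,u=np.mgrid[:z.shape[0],:z.shape[1]]
    P=np.stack([(u-K[0,2])/K[0,0]*z,-(v-K[1,2])/K[1,1]*z,-z],-1)
    W=(P-V[:3,3])@V[:3,:3]   # R^T (p-t)
    W[z==0]=np.nan
    return W
def ray(c,u,v,h):
    K,V=c['K'],c['view']; R=V[:3,:3]
    d=R.T@np.array([(u-K[0,2])/K[0,0],-(v-K[1,2])/K[1,1],-1]); o=-R.T@V[:3,3]
    return o+d*(h-o[2])/d[2]
def proj(c,p):
    q=c['view'][:3,:3]@np.asarray(p)+c['view'][:3,3]
    return c['K'][0,0]*q[0]/-q[2]+c['K'][0,2], c['K'][1,1]*-q[1]/-q[2]+c['K'][1,2]
E
python3 - <<'E'
from h import *
for n in ('top','side'):
    c=cap(n); print(n,c.keys(),c['K'].round(1).tolist(),c['view'].round(3).tolist())
    cv2.imwrite(f'pics/{n}0.png',cv2.resize(c['frame'][:,:,::-1],(800,600),interpolation=cv2.INTER_CUBIC))
print(r.read_state())
E
```

```text
pics
top dict_keys(['frame', 'z_map', 'K', 'view']) [[406.6, 0.0, 249.8], [0.0, 406.6, 189.5], [0.0, 0.0, 1.0]] [[0.02, -1.0, 0.003, -0.152], [0.996, 0.02, 0.085, -0.525], [-0.085, 0.001, 0.996, -1.114], [0.0, 0.0, 0.0, 1.0]]
side dict_keys(['frame', 'z_map', 'K', 'view']) [[348.4, 0.0, 250.4], [0.0, 348.4, 189.3], [0.0, 0.0, 1.0]] [[-0.947, -0.322, -0.009, 0.461], [0.203, -0.618, 0.76, -0.266], [-0.251, 0.717, 0.65, -0.697], [0.0, 0.0, 0.0, 1.0]]
{'t': 0.1, 'joint_positions': array([ 1.09621001,  0.62926586,  0.03845085,  1.5182806 , -0.0269826 ,
        0.99630376, -0.01996991]), 'qvel': array([-0.00067135, -0.00278948, -0.00017684, -0.00264642, -0.00045102,
       -0.00043339, -0.00092044]), 'effort': array([ 4.88173697e-03, -5.64524388e+01,  1.23052653e+00, -1.93974298e+01,
        1.11016745e-02,  5.36313673e-03,  2.74696208e-05]), 'eef_pos': array([ 0.25817349, -0.59592853,  0.2414692 ]), 'eef_rot': array([ 9.79180481e-01,  2.02989726e-01, -1.94471349e-04, -8.47674658e-04]), 'contact_force': array([ 0.46308284, -0.09698309,  0.5218811 ]), 'torque': array([ 0.00627571, -0.04060325,  0.00978503]), 'grip_force': 0.0, 'width': 0.08558684232908706}
```

View pics/top0.png

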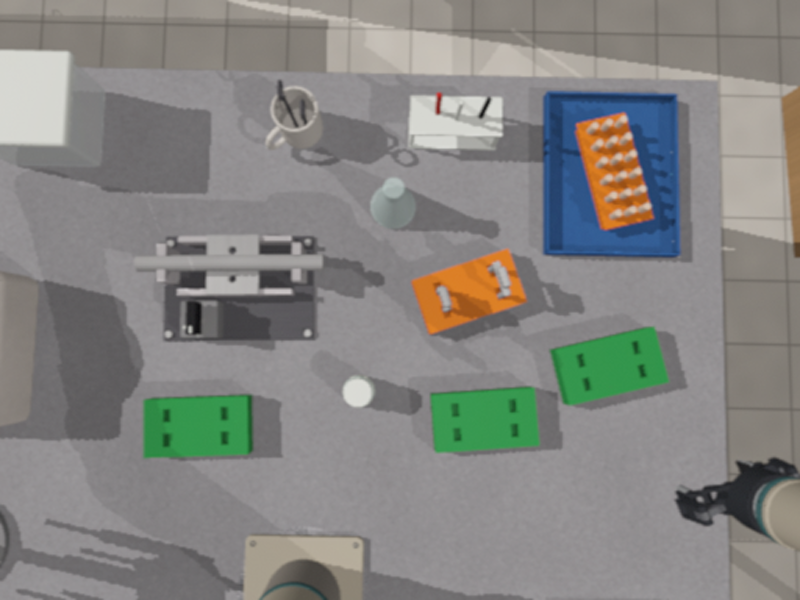

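View pics/side0.png

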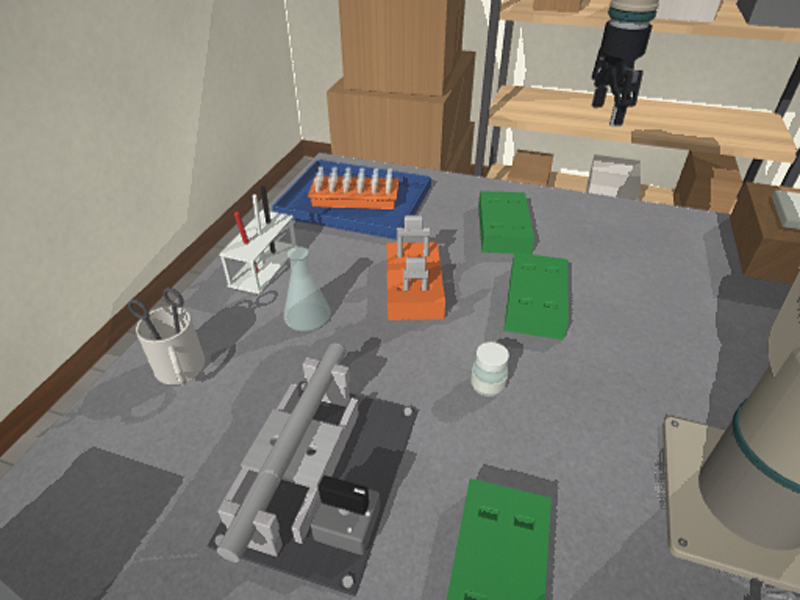

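Possible confusions, by top-view pixel:
- **Orange rack:** the real one is at (470,290). The orange vial block in the blue tray at (614,170) is a decoy, and the green racks are not meant.
- **U-bolts:** the one at (500,280) looks bigger, so likely wide. The one at (443,298) looks small, so likely narrow.
- **Plate holes:** they show at about (233,250) and (233,285), and the knob at (195,318).

I'll measure these and check the choice with a close crop.

```bash
python3 - <<'E'
from h import *
T=dict(np.load('/tmp/top.npz'));S=dict(np.load('/tmp/side.npz'))
def rect(P,name):
    P=P[:,:2].astype(np.float32)*1000
    (cx,cy),(w,h),a=cv2.minAreaRect(P); print(name,len(P),round(cx),round(cy),'size',round(w),round(h),'ang',round(a,1))
def box(W,u0,u1,v0,v1,z0,z1):
    A=W[v0:v1,u0:u1].reshape(-1,3); return A[(A[:,2]>z0)&(A[:,2]<z1)]
W=cloud(T); s=.64
b=[int(s*x) for x in (405,530,245,340)]
rect(box(W,*b,.033,.045),'rack top')
for nm,bb in (('far',(478,530,245,312)),('near',(425,470,270,330))):
    bb=[int(s*x) for x in bb]; A=box(W,*bb,.06,.3); print(nm,'zmax',np.percentile(A[:,2],[50,90,99]).round(4)); 
    for z0,z1 in ((.06,.3),):
        rect(A,nm)
    q=np.percentile(A[:,2],95); rect(A[A[:,2]>q-.012],nm+' top')
# side clouds
Ws=cloud(S)
for nm,bb in (('far',(393,435,210,262)),('near',(398,432,252,296))):
    bb=[int(s*x) for x in bb]; A=box(Ws,*bb,.06,.3); print('side',nm,'zmax',np.percentile(A[:,2],[50,90,99]).round(4)); rect(A,nm)
    q=np.percentile(A[:,2],97); rect(A[A[:,2]>q-.02],nm+' top')
# rod from both
for W_,nm,bb in ((W,'top',(130,330,230,290)),(Ws,'side',(210,350,340,565))):
    bb=[int(s*x) for x in bb]; A=box(W_,*bb,.078,.095); l=cv2.fitLine((A[:,:2]*1000).astype(np.float32),cv2.DIST_HUBER,0,.01,.01).ravel(); print('rod',nm,l.round(3),np.percentile(A[:,2],95).round(4)); rect(A,'rod')
    bb=[int(s*x) for x in ((175,225,290,345) if nm=='top' else (310,375,465,520))]; A=box(W_,*bb,.086,.12 if nm=='top' else .097); print(np.percentile(A[:,2],[5,50,95]).round(4)) if len(A) else 0; rect(A,'knob')
bb=[int(s*x) for x in (175,225,290,345)]
A=box(W,*bb,.038,.05);rect(A,'housing')
A=box(W,*[int(s*x) for x in (160,325,225,345)],.003,.0095);rect(A,'base')
A=box(W,*[int(s*x) for x in (200,265,230,300)],.045,.055);rect(A,'plate')
for u,v in ((233,250),(233,285)): print('hole',ray(T,u*s,v*s,.05).round(4))
A=box(W,*[int(s*x) for x in (365,420,175,230)],.02,.3);rect(A,'flask')
c=T['frame'][135:225,75:215]; d=T['frame'][150:225,255:345]
c=cv2.resize(c,(560,360),interpolation=cv2.INTER_CUBIC); d=cv2.resize(S['frame'][130:210,235:295],(180,240),interpolation=cv2.INTER_CUBIC)
o=np.zeros((360,760,3),np.uint8); o[:,:560]=c;o[:240,570:750]=d
cv2.imwrite('pics/crop1.png',o[:,:,::-1])
E
```

```text
rack top 1998 540 -278 size 100 181 ang 19.6
far zmax [0.1041 0.1264 0.1277]
far 152 556 -325 size 59 12 ang 19.7
far top 65 555 -325 size 33 12 ang 18.8
near zmax [0.103  0.1073 0.1084]
near 93 522 -231 size 42 12 ang 19.6
near top 63 522 -231 size 32 12 ang 19.7
side far zmax [0.1    0.1232 0.1264]
far 294 540 -280 size 59 110 ang 18.2
far top 103 540 -281 size 32 110 ang 18.2
side near zmax [0.0857 0.1048 0.1063]
near 201 522 -230 size 42 13 ang 24.8
near top 99 521 -231 size 33 13 ang 24.9
rod top [ 3.10000e-02 -1.00000e+00  5.75445e+02  1.36785e+02] 0.0868
rod 1238 576 136 size 65 319 ang 1.8
[0.0887 0.0927 0.0961]
knob 152 480 194 size 53 20 ang 2.4
rod side [ 3.40000e-02 -9.99000e-01  5.71387e+02  1.63959e+02] 0.0922
rod 2267 540 133 size 138 321 ang 1.9
[0.0881 0.0923 0.0943]
knob 326 479 193 size 55 19 ang 0.4
housing 460 489 192 size 85 84 ang 1.4
base 2897 547 131 size 215 301 ang 1.2
plate 872 577 143 size 105 101 ang 1.6
hole [0.6009 0.1367 0.05  ]
hole [0.5392 0.1342 0.05  ]
flask 606 689 -140 size 75 65 ang 86.8
```

View pics/crop1.png

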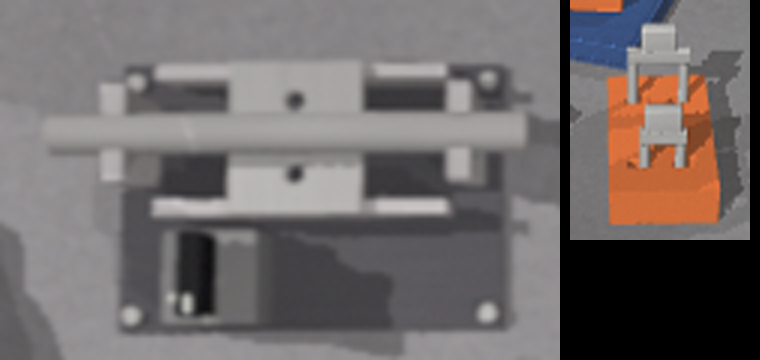

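The crop confirms that the far U-bolt, at crop (658,60), is the wide one at 59 mm. The near one measures 42 mm. The plate holes are at crop (294,99) and (294,173). I'll reach for the wide one.

>>> send_rows:
  plan:
    - [[1,0.9,0],[0,0,-0.033],-0.3]
    - [[1,0.9,0],[0,0,-0.033],-0.3]
    - [[1,0.9,0],[0,0,-0.033],-0.3]
    - [[1,0.9,0],[0,0,-0.033],-0.3]
    - [[1,0.9,0],[0,0,-0.033],-0.3]

```text
t: 0.6
eef_pos: [0.4163, -0.4536, 0.2418]
eef_rot: [0.984, 0.177, 0.003, -0.002]
contact_force: [0.5, 0.5, -0.5]
width: 0.0551
grip_force: 0.0
```

>>> send_rows:
  plan:
    - [[0.983,0.906,0],[0,0,0],-0.3]
    - [[0.983,0.906,0],[0,0,0],-0.3]
    - [[0.983,0.906,0],[0,0,0],-0.3]
    - [[0.983,0.906,0],[0,0,0],-0.3]
    - [[0.983,0.906,0],[0,0,0],-0.3]

```text
t: 1.1
eef_pos: [0.5626, -0.3163, 0.2415]
eef_rot: [0.984, 0.177, 0.003, -0.003]
contact_force: [0.8, 0.4, -0.4]
width: 0.0555
grip_force: 0.0
```

```bash
python3 - <<'E'
from h import *
T=dict(np.load('/tmp/top.npz'));S=dict(np.load('/tmp/side.npz'))
g=cv2.cvtColor(T['frame'],cv2.COLOR_RGB2GRAY).astype(float)
H=[]
for cu,cv_ in ((148.3,159.5),(148.5,178.2)):
    u0,v0=int(cu)-5,int(cv_)-5
    p=g[v0:v0+11,u0:u0+11]; w=np.clip(np.median(p)-25-p,0,None)
    if cv_<165: w[7:]=0
    else: w[:3]=0
    vv,uu=np.mgrid[:11,:11]; u=(w*uu).sum()/w.sum()+u0; v=(w*vv).sum()/w.sum()+v0
    h=ray(T,u,v,.05)[:2]; H.append(h); print(u,v,h.round(4))
H=np.array(H); print('mid',H.mean(0).round(4),'dist',np.linalg.norm(H[0]-H[1]))
W=cloud(T)
# plate edges / rod cross section
A=W[140:190,80:210].reshape(-1,3); A=A[(A[:,2]>.079)&(A[:,2]<.09)]
# rotate to clamp frame
a=.031; ex=np.array([np.cos(a),np.sin(a)]); ey=np.array([-ex[1],ex[0]])
x=A[:,:2]@ex; y=A[:,:2]@ey
m=abs(x-np.median(x))<.016
print('rod x',x[m].min(),x[m].max(),np.median(x[m]),'y',y[m].min(),y[m].max(), 'rodtop z',np.percentile(A[:,2],98))
for y0 in (.03,.07,.11,.15,.19,.23,.27): 
    k=m&(abs(y-y0)<.02); print(y0, x[k].mean().round(4))
print('holemid in cl axes',H.mean(0)@ex,H.mean(0)@ey, (H[0]-H[1])@ey)
K=np.array([.4795,.1935]);print('knob',K@ex,K@ey)
s=r.read_state(); print(s['eef_pos'].round(4),s['eef_rot'].round(4),s['width'],s['t'])
E
```

```text
148.39169675090253 159.24909747292418 [0.6029 0.1388]
148.4075993091537 177.7685664939551 [0.5519 0.1367]
mid [0.5774 0.1378] dist 0.05110300324291765
rod x 0.5634885991932477 0.5954647170908727 0.5793825695309193 y -0.04130440083626446 0.27777392795818084 rodtop z 0.0876159112498378
0.03 0.5796
0.07 0.5797
0.11 0.5797
0.15 0.5796
0.19 0.58
0.23 0.5798
0.27 0.58
holemid in cl axes 0.5813841019058017 0.11978867658958621 0.0005675987646731975
knob 0.4852671579870024 0.1785449113786715
[ 0.5626 -0.3163  0.2415] [ 0.9842  0.1768  0.0026 -0.0027] 0.05553044854206592 1.1
```

>>> send_rows:
  plan:
    - [[0,0,-0.4],[0,0,0],-0.3]
    - [[0,0,-0.4],[0,0,0],-0.3]
    - [[0,0,-0.4],[0,0,0],-0.3]
    - [[0,0,-0.4],[0,0,0],-0.3]

```text
t: 1.5
eef_pos: [0.5559, -0.3265, 0.1832]
eef_rot: [0.985, 0.17, 0.0, 0.0]
contact_force: [-0.0, 0.4, -0.1]
width: 0.0555
grip_force: 0.0
```

>>> send_rows:
  plan:
    - [[0,0.007,-0.25],[0,0,0],-0.3]
    - [[0,0.007,-0.4],[0,0,0],-0.3]
    - [[0,0.007,-0.5],[0,0,0],-0.3]
    - [[0,0.007,-0.5],[0,0,0],-0.3]
    - [[0,0.007,-0.5],[0,0,0],-0.3]

```text
t: 2.0
eef_pos: [0.5567, -0.3253, 0.1086]
eef_rot: [0.985, 0.17, 0.001, 0.001]
contact_force: [-0.6, 0.2, 0.9]
width: 0.0555
grip_force: 0.0
```

>>> send_rows:
  plan:
    - [[0,0,0],[0,0,0],1]
    - [[0,0,0],[0,0,0],1]
    - [[0,0,0],[0,0,0],1]
    - [[0,0,0],[0,0,0],1]
    - [[0,0,0],[0,0,0],1]

```text
t: 2.5
eef_pos: [0.5565, -0.3249, 0.1083]
eef_rot: [0.985, 0.171, 0.001, 0.001]
contact_force: [-0.5, -0.7, 5.6]
width: 0.011
grip_force: 61.5
```

>>> send_rows:
  plan:
    - [[0,0,0],[0,0,0],1]
    - [[0,0,0],[0,0,0],1]

```text
t: 2.7
eef_pos: [0.5565, -0.3249, 0.1083]
eef_rot: [0.985, 0.171, 0.001, 0.001]
contact_force: [-0.1, -0.2, 5.9]
width: 0.0109
grip_force: 61.5
```

>>> send_rows:
  plan:
    - [[0,0,0.2],[0,0,0],1]
    - [[0,0,0.45],[0,0,0],1]
    - [[0,0,0.75],[0,0,0],1]
    - [[0,0,1],[0,0,0],1]
    - [[0,0,1],[0,0,0],1]

```text
t: 3.2
eef_pos: [0.5585, -0.3261, 0.2629]
eef_rot: [0.985, 0.17, 0.004, 0.003]
contact_force: [0.9, -1.2, -2.2]
width: 0.0107
grip_force: 60.6
```

```bash
python3 - <<'E'
from h import *
S=cap('side'); s=r.read_state(); p=s['eef_pos']; print(p,s['eef_rot'],s['width'],s['contact_force'])
u,v=map(int,proj(S,p)); f=S['frame'][max(0,v-60):v+90,max(0,u-90):u+90]
cv2.imwrite('pics/lift.png',cv2.resize(f[:,:,::-1],None,fx=3,fy=3,interpolation=cv2.INTER_CUBIC))
W=cloud(S)[max(0,v-20):v+80,u-60:u+60].reshape(-1,3)
e=np.array([np.cos(.342),np.sin(.342)]); d=W-p; x=d[:,:2]@e; y=d[:,:2]@[-e[1],e[0]]
m=(abs(y)<.03)&(abs(x)<.045)&(d[:,2]<-.04)&(d[:,2]>-.12)
for sg in (-1,1):
    k=m&(x*sg>0.01); print(sg,k.sum(),x[k].mean(),y[k].mean(),d[k,2].min(), np.polyfit(d[k,2],x[k],1),np.polyfit(d[k,2],y[k],1))
E
```

```text
[ 0.55692679 -0.32503881  0.25965329] [0.98534251 0.1705708  0.00191183 0.00144345] 0.01108505944448189 [-0.12139318  0.80419977 -2.33920597]
-1 59 -0.02466242416709457 0.0008898708185523264 -0.09297202071440638 [-0.00988624 -0.02529474] [-0.01838051 -0.00028574]
1 67 0.026145769823506505 0.0006855930482840775 -0.09130294362283736 [-0.00311356  0.02594001] [0.02252935 0.00217444]
```

View pics/lift.png

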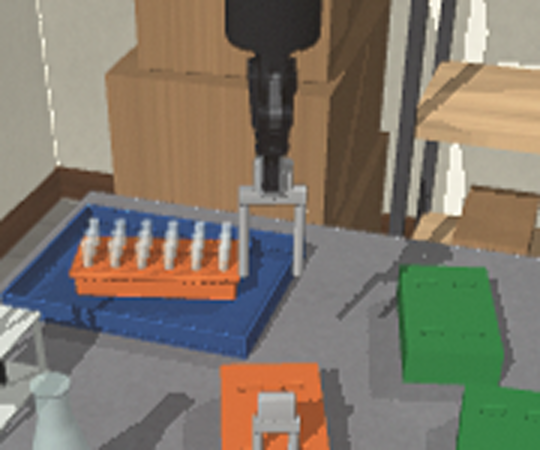

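The wide U-bolt is held upright and clear, with its leg tips near (245,272) and (298,272) in the crop. The narrow one is still in the rack. I'll carry it across to the rod.

>>> send_rows:
  plan:
    - [[0,0.33,0],[0,0,-0.07],1]
    - [[0,0.66,0],[0,0,-0.14],1]
    - [[0,1,0],[0,0,-0.155],1]
    - [[0,1,0],[0,0,-0.155],1]

```text
t: 3.65
eef_pos: [0.5553, -0.1634, 0.2547]
eef_rot: [1.0, 0.022, -0.003, -0.004]
contact_force: [0.6, -0.2, -2.6]
width: 0.0111
grip_force: 60.5
```

>>> send_rows:
  plan:
    - [[0,0.33,0],[0,0,0],1]
    - [[0,0.66,0],[0,0,0],1]
    - [[0,1,0],[0,0,0],1]
    - [[0,1,0],[0,0,0],1]

```text
t: 4.05
eef_pos: [0.5543, -0.0141, 0.2549]
eef_rot: [1.0, 0.023, -0.002, -0.003]
contact_force: [-0.4, 0.1, -2.6]
width: 0.0108
grip_force: 60.5
```

>>> send_rows:
  plan:
    - [[0.05,0.33,0],[0,0,0],1]
    - [[0.1,0.66,0],[0,0,0],1]
    - [[0.13,0.9,0],[0,0,0],1]
    - [[0.13,1,0],[0,0,0],1]
    - [[0.13,1,0],[0,0,0],1]

```text
t: 4.55
eef_pos: [0.5739, 0.1283, 0.2553]
eef_rot: [1.0, 0.019, -0.002, -0.0]
contact_force: [-0.9, -0.8, -2.6]
width: 0.0111
grip_force: 60.6
```

>>> send_rows:
  plan:
    - [[0,0.087,-0.1],[0,0,0],1]
    - [[0,0.087,-0.2],[0,0,0],1]
    - [[0,0.087,-0.2],[0,0,0],1]
    - [[0,0.087,-0.2],[0,0,0],1]

```text
t: 4.95
eef_pos: [0.5751, 0.136, 0.2268]
eef_rot: [1.0, 0.015, -0.001, 0.001]
contact_force: [0.4, -0.0, -1.5]
width: 0.0114
grip_force: 60.4
```

```bash
python3 - <<'E'
from h import *
s=r.read_state(); p=s['eef_pos']; q=s['eef_rot'];print(p.round(4),q.round(4),s['contact_force'].round(1),s['width'])
from scipy.spatial.transform import Rotation as R
M=R.from_quat(q).as_matrix(); print('yaw x',np.degrees(np.arctan2(M[1,0],M[0,0])),'z',M[:,2].round(4))
S=cap('side');T=cap('top')
a=.031; e=np.array([np.cos(a),np.sin(a)]); n=np.array([-e[1],e[0]])
u,v=map(int,proj(S,p)); W=cloud(S)[max(0,v-20):v+80,u-60:u+60].reshape(-1,3); d=W-p
x=d[:,:2]@e;y=d[:,:2]@n
m=(abs(y)<.03)&(abs(x)<.045)&(d[:,2]<-.04)&(d[:,2]>-.12)
for sg in (-1,1):
    k=m&(x*sg>0.01); print(sg,k.sum(),x[k].mean(),y[k].mean(),d[k,2].min())
f=T['frame'][120:240,60:240]; cv2.imwrite('pics/over.png',cv2.resize(f[:,:,::-1],None,fx=2,fy=2,interpolation=cv2.INTER_CUBIC))
u,v=map(int,proj(S,p)); f=S['frame'][max(0,v-50):v+110,max(0,u-90):u+90]
g=cv2.resize(f[:,:,::-1],None,fx=3,fy=3,interpolation=cv2.INTER_CUBIC); cv2.imwrite('pics/overs.png',g)
E
```

```text
[0.5751 0.136  0.2268] [ 9.999e-01  1.510e-02 -8.000e-04  9.000e-04] [ 0.4 -0.  -1.5] 0.011359946666693169
yaw x 1.7290767123118287 z [-0.0015 -0.0019 -1.    ]
-1 103 -0.02847942654515173 0.0027221802797188065 -0.09412454962814432
1 108 0.02124816843129472 0.002439900680910442 -0.09428356731549298
```

View pics/overs.png

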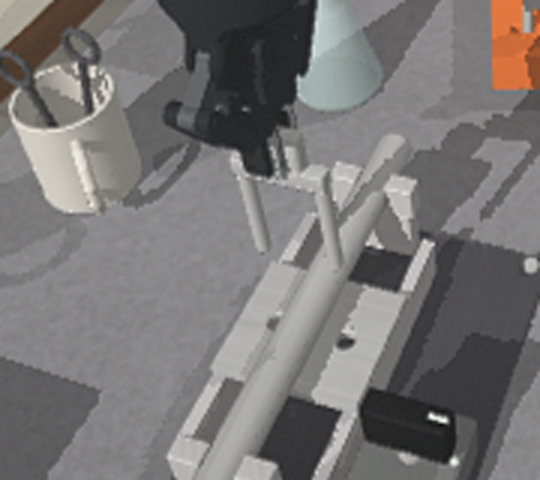

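>>> send_rows:
  plan:
    - [[0.013,0.013,-0.1],[0,0,0],1]
    - [[0.013,0.013,-0.2],[0,0,0],1]
    - [[0.013,0.013,-0.3],[0,0,0],1]
    - [[0.013,0.013,-0.42],[0,0,0],1]
    - [[0.013,0.013,-0.42],[0,0,0],1]

```text
t: 5.55
eef_pos: [0.5755, 0.14, 0.1616]
eef_rot: [1.0, 0.016, -0.002, 0.001]
contact_force: [-0.5, 0.3, -2.4]
width: 0.0108
grip_force: 60.4
```

```bash
python3 - <<'E'
from h import *
s=r.read_state(); p=s['eef_pos']; print(p.round(4),s['eef_rot'].round(4),s['contact_force'].round(1))
S=cap('side');T=cap('top'); print(r.read_state()['eef_pos'].round(4))
o=[]
u,v=map(int,proj(S,[.577,.137,.06])); 
f=S['frame'][v-35:v+40,u-45:u+45]; print('org',u-45,v-35)
cv2.imwrite('pics/str.png',cv2.resize(f[:,:,::-1],None,fx=8,fy=8,interpolation=cv2.INTER_CUBIC))
E
```

```text
[0.5755 0.14   0.1616] [ 9.999e-01  1.640e-02 -2.500e-03  7.000e-04] [-0.5  0.3 -2.4]
[0.5773 0.1404 0.164 ]
org 141 247
```

View pics/str.png

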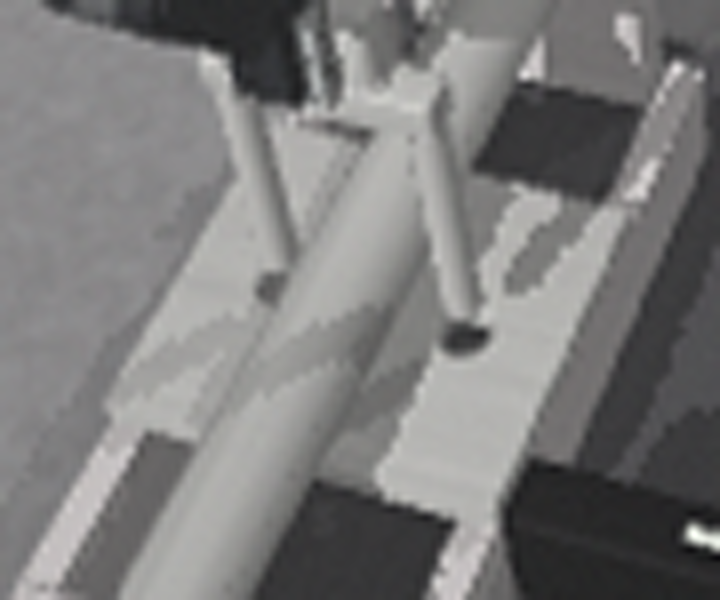

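```bash
python3 - <<'E'
from h import *
S=dict(np.load('/tmp/side.npz'))
px=lambda a,b:((a+.5)/8-.5+141,(b+.5)/8-.5+247)
cr=lambda p:tuple(round(8*(q+.5-o)-.5) for q,o in zip(proj(S,p),(141,247)))
h=ray(S,*px(466,338),.05); print('hole side',h)
for z in (.066,.076,.1,.12,.13): print(z,cr([h[0],h[1],z]))
g=cv2.resize(S['frame'],None,fx=1,fy=1)
# leg axis pixel at rows: bright band edges
G=cv2.cvtColor(S['frame'],cv2.COLOR_RGB2GRAY)
for v in (266,272,278,284): print(v,G[v,190:206])
for a,b in ((438,120),(459,290)): 
  for z in(.0,): pass
E
```

```text
hole side [0.55034371 0.13699609 0.05      ]
0.066 (459, 301)
0.076 (455, 277)
0.1 (444, 219)
0.12 (435, 168)
0.13 (430, 142)
266 [181 180 169 180 172 152 125 110 133 119  87  51  53  55  55  57]
272 [170 164 157 140 179 174 156 128 110 126 123 125 123 122 140 179]
278 [148 136 126 111 115 184 177 161 135 107 121 140 181 177 178 166]
284 [112 110 129 126 126 127 163 181 165 138 111 132 182 181 180 179]
```

The legs straddle the rod. The right leg's axis at crop (460,300) lines up with the hole at (466,338) in x, and y looks about 2.5 mm too far. I'll correct y and lower gently.

>>> send_rows:
  plan:
    - [[0,-0.017,0],[0,0,0],1]
    - [[0,-0.017,-0.03],[0,0,0],1]
    - [[0,-0.017,-0.06],[0,0,0],1]
    - [[0,-0.017,-0.06],[0,0,0],1]

```text
t: 6.05
eef_pos: [0.5769, 0.1379, 0.1548]
eef_rot: [1.0, 0.016, -0.0, 0.0]
contact_force: [-0.4, 0.6, -2.5]
width: 0.0112
grip_force: 60.4
```

>>> send_rows:
  plan:
    - [[0,0,-0.02],[0,0,0],1]
    - [[0,0,-0.04],[0,0,0],1]
    - [[0,0,-0.06],[0,0,0],1]
    - [[0,0,-0.06],[0,0,0],1]

```text
t: 6.45
eef_pos: [0.5769, 0.1379, 0.1457]
eef_rot: [1.0, 0.016, -0.0, 0.0]
contact_force: [-0.2, 0.5, -2.6]
width: 0.0111
grip_force: 60.4
```

>>> send_rows:
  plan:
    - [[0,0,-0.02],[0,0,0],1]
    - [[0,0,-0.04],[0,0,0],1]
    - [[0,0,-0.04],[0,0,0],1]

```text
t: 6.75
eef_pos: [0.577, 0.1379, 0.1398]
eef_rot: [1.0, 0.016, -0.0, 0.0]
contact_force: [0.2, 1.1, -2.6]
width: 0.0115
grip_force: 60.4
```

>>> send_rows:
  plan:
    - [[0,0,-0.02],[0,0,0],1]
    - [[0,0,-0.04],[0,0,0],1]
    - [[0,0,-0.06],[0,0,0],1]
    - [[0,0,-0.06],[0,0,0],1]

```text
t: 7.15
eef_pos: [0.5769, 0.1379, 0.1307]
eef_rot: [1.0, 0.016, -0.0, 0.0]
contact_force: [0.1, -0.0, -2.1]
width: 0.0107
grip_force: 60.4
```

Both legs are in the holes with no resistance. Lowering to the seat.

>>> send_rows:
  plan:
    - [[0,0,-0.03],[0,0,0],1]
    - [[0,0,-0.06],[0,0,0],1]
    - [[0,0,-0.09],[0,0,0],1]
    - [[0,0,-0.11],[0,0,0],1]
    - [[0,0,-0.11],[0,0,0],1]

```text
t: 7.65
eef_pos: [0.5769, 0.1379, 0.1142]
eef_rot: [1.0, 0.016, -0.001, 0.0]
contact_force: [0.1, 0.9, -2.3]
width: 0.0108
grip_force: 60.4
```

>>> send_rows:
  plan:
    - [[0,0,-0.02],[0,0,0],1]
    - [[0,0,-0.035],[0,0,0],1]
    - [[0,0,-0.045],[0,0,0],1]
    - [[0,0,-0.045],[0,0,0],1]

```text
t: 8.05
eef_pos: [0.5772, 0.138, 0.1079]
eef_rot: [1.0, 0.016, -0.0, 0.0]
contact_force: [-0.4, 0.3, -2.3]
width: 0.0109
grip_force: 60.4
```

>>> send_rows:
  plan:
    - [[0,0,-0.015],[0,0,0],1]
    - [[0,0,-0.025],[0,0,0],1]
    - [[0,0,-0.025],[0,0,0],1]

```text
t: 8.35
eef_pos: [0.5775, 0.138, 0.1073]
eef_rot: [1.0, 0.016, 0.0, -0.0]
contact_force: [-5.0, -1.0, 18.9]
width: 0.0109
grip_force: 64.1
```

Seated at exactly the expected height, with 19 N of contact. Releasing and lifting.

>>> send_rows:
  plan:
    - [[0,0,0.01],[0,0,0],-0.3]
    - [[0,0,0.01],[0,0,0],-0.3]
    - [[0,0,0.01],[0,0,0],-0.3]
    - [[0,0,0.01],[0,0,0],-0.3]
    - [[0,0,0.01],[0,0,0],-0.3]

```text
t: 8.85
eef_pos: [0.5772, 0.1379, 0.1055]
eef_rot: [1.0, 0.016, -0.0, 0.0]
contact_force: [0.5, -0.4, -0.1]
width: 0.0553
grip_force: 0.0
```

>>> send_rows:
  plan:
    - [[0,0,0.2],[0,0,0],-0.3]
    - [[0,0,0.5],[0,0,0],-0.3]
    - [[0,0,0.7],[0,0,0],-0.3]
    - [[0,0,0.7],[0,0,0],-0.3]

```text
t: 9.25
eef_pos: [0.5803, 0.1385, 0.2152]
eef_rot: [1.0, 0.016, 0.004, -0.001]
contact_force: [1.2, 0.2, -0.2]
width: 0.0557
grip_force: 0.0
```

```bash
python3 - <<'E'
from h import *
s=r.read_state(); p=s['eef_pos']; print(p.round(4),s['eef_rot'].round(4),s['contact_force'].round(1),s['width'])
S=cap('side')
f=S['frame'][200:384,120:300]
cv2.imwrite('pics/seat.png',cv2.resize(f[:,:,::-1],None,fx=3,fy=3,interpolation=cv2.INTER_CUBIC))
W=cloud(S).reshape(-1,3)
m=(abs(W[:,0]-.577)<.025)&(abs(W[:,1]-.138)<.02)&(W[:,2]>.105)&(W[:,2]<.14); print(m.sum(),W[m].mean(0),np.percentile(W[m,2],97))
m=(abs(W[:,0]-.48)<.05)&(abs(W[:,1]-.193)<.04)&(W[:,2]>.06)&(W[:,2]<.11)
t=m&(W[:,2]>.086);A=(W[t,:2]*1000).astype(np.float32); print('knob',len(A),cv2.minAreaRect(A),np.median(W[t,2]))
E
```

```text
[0.5803 0.1385 0.2152] [ 0.9999  0.0163  0.0043 -0.0011] [ 1.2  0.2 -0.2] 0.055731624150197265
189 [0.574086   0.14130918 0.1186668 ] 0.12575642925639627
knob 330 ((479.4402770996094, 192.86837768554688), (55.49480056762695, 18.155227661132812), 1.871192455291748) 0.09222697767448645
```

View pics/seat.png

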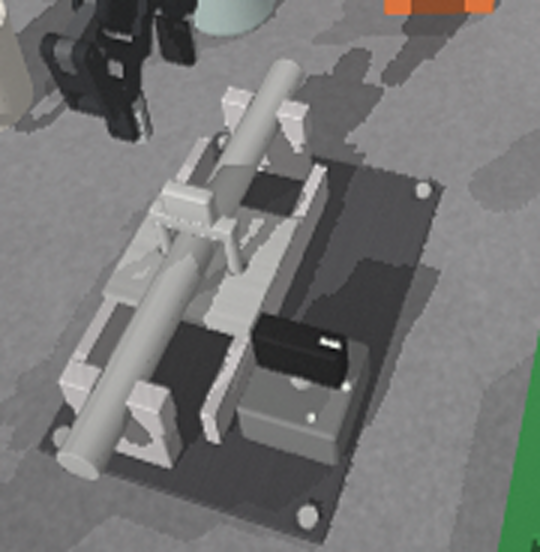

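The U-bolt is seated astride the rod, crown at crop (190,210). The knob bar is at crop (300,350), world about (0.480, 0.193), along x. Moving over the knob.

>>> send_rows:
  plan:
    - [[-0.22,0.12,0],[0,0,0],-0.3]
    - [[-0.43,0.25,0],[0,0,0],-0.3]
    - [[-0.643,0.367,0],[0,0,0],-0.3]
    - [[-0.643,0.367,-0.3],[0,0,0],-0.3]
    - [[-0.643,0.367,-0.5],[0,0,0],-0.3]

```text
t: 9.8
eef_pos: [0.4786, 0.1937, 0.1337]
eef_rot: [1.0, 0.018, -0.001, 0.0]
contact_force: [-0.2, -0.4, -0.6]
width: 0.0557
grip_force: 0.0
```

>>> send_rows:
  plan:
    - [[0,0,-0.15],[0,0,0],-0.3]
    - [[0,0,-0.3],[0,0,0],-0.3]
    - [[0,0,-0.42],[0,0,0],-0.3]
    - [[0,0,-0.42],[0,0,0],-0.3]
    - [[0,0,-0.42],[0,0,0],-0.3]

```text
t: 10.3
eef_pos: [0.4801, 0.1926, 0.072]
eef_rot: [1.0, 0.016, -0.001, 0.0]
contact_force: [0.3, 0.5, -0.3]
width: 0.0552
grip_force: 0.0
```

>>> send_rows:
  plan:
    - [[0,0,0],[0,0,0],1]
    - [[0,0,0],[0,0,0],1]
    - [[0,0,0],[0,0,0],1]
    - [[0,0,0],[0,0,0],1]
    - [[0,0,0],[0,0,0],1]

```text
t: 10.8
eef_pos: [0.4814, 0.1925, 0.0737]
eef_rot: [1.0, 0.016, 0.001, 0.0]
contact_force: [-1.3, -1.7, 5.1]
width: 0.0171
grip_force: 61.7
```

Gripped at 17 mm. Pushing in 9 mm.

>>> send_rows:
  plan:
    - [[0,0,-0.03],[0,0,0],1]
    - [[0,0,-0.06],[0,0,0],1]
    - [[0,0,-0.06],[0,0,0],1]
    - [[0,0,-0.06],[0,0,0],1]

```text
t: 11.2
eef_pos: [0.4815, 0.1925, 0.0657]
eef_rot: [1.0, 0.016, 0.001, -0.0]
contact_force: [-1.5, -3.9, 16.5]
width: 0.0169
grip_force: 63.2
```

>>> send_rows:
  plan:
    - [[0,0,0],[0,0,-0.05],1]
    - [[0,0,0],[0,0,-0.1],1]
    - [[0,0,0],[0,0,-0.16],1]
    - [[0,0,0],[0,0,-0.22],1]
    - [[0,0,0],[0,0,-0.27],1]

```text
t: 11.7
eef_pos: [0.4813, 0.1911, 0.0657]
eef_rot: [0.967, -0.254, 0.001, 0.0]
contact_force: [-3.6, -6.6, 17.7]
width: 0.0168
grip_force: 63.5
```

>>> send_rows:
  plan:
    - [[0,0,0],[0,0,-0.06],1]
    - [[0,0,0],[0,0,-0.12],1]
    - [[0,0,0],[0,0,-0.18],1]
    - [[0,0,0],[0,0,-0.23],1]
    - [[0,0,0],[0,0,-0.27],1]

```text
t: 12.2
eef_pos: [0.4803, 0.1899, 0.0657]
eef_rot: [0.865, -0.502, 0.0, 0.001]
contact_force: [-5.0, -8.1, 21.7]
width: 0.0171
grip_force: 63.9
```

>>> send_rows:
  plan:
    - [[0,0,0],[0,0,0],1]
    - [[0,0,0],[0,0,0],1]
    - [[0,0,0],[0,0,0],1]

```text
t: 12.5
eef_pos: [0.4803, 0.1899, 0.0657]
eef_rot: [0.865, -0.501, 0.0, 0.001]
contact_force: [-5.4, -8.5, 21.5]
width: 0.017
grip_force: 64.1
```

```bash
python3 - <<'E'
from h import *
from scipy.spatial.transform import Rotation as R
s=r.read_state(); M=R.from_quat(s['eef_rot']).as_matrix(); print(s['eef_pos'],np.degrees(np.arctan2(M[1,0],M[0,0])),s['contact_force'],s['torque'],s['joint_positions'])
E
```

```text
[0.48027004 0.18985072 0.06566562] -60.14275322495913 [-5.379584   -8.45455183 21.47334233] [-1.97620932  1.20232053 -0.00626233] [-0.64954105  0.74907408  0.33267924  2.03122624 -0.53599086  0.44702457
 -2.53010125]
```

Turned 62°. Letting it rise while held, then opening.

>>> send_rows:
  plan:
    - [[0,0,0.03],[0,0,0],1]
    - [[0,0,0.055],[0,0,0],1]
    - [[0,0,0.055],[0,0,0],1]

```text
t: 12.8
eef_pos: [0.4802, 0.1899, 0.073]
eef_rot: [0.865, -0.501, 0.0, 0.001]
contact_force: [-3.3, -7.1, 6.9]
width: 0.0175
grip_force: 62.0
```

>>> send_rows:
  plan:
    - [[0,0,0],[0,0,0],-0.2]
    - [[0,0,0],[0,0,0],-0.2]
    - [[0,0,0],[0,0,0],-0.2]
    - [[0,0,0],[0,0,0],-0.2]
    - [[0,0,0],[0,0,0],-0.2]

```text
t: 13.3
eef_pos: [0.4809, 0.1933, 0.072]
eef_rot: [0.866, -0.5, -0.0, -0.0]
contact_force: [-0.6, -0.6, 0.2]
width: 0.051
grip_force: 0.0
```

>>> send_rows:
  plan:
    - [[0,0,0.2],[0,0,0],-0.2]
    - [[0,0,0.5],[0,0,0],-0.2]
    - [[0,0,0.8],[0,0,0],-0.2]
    - [[0,0,1],[0,0,0],-0.2]
    - [[0,0,1],[0,0,0],-0.2]

```text
t: 13.8
eef_pos: [0.4835, 0.1938, 0.226]
eef_rot: [0.866, -0.5, 0.002, -0.003]
contact_force: [0.3, 1.2, -0.1]
width: 0.0512
grip_force: 0.0
```

>>> send_rows:
  plan:
    - [[-0.2,-0.4,0],[0,0,0],-0.2]
    - [[-0.2,-0.8,0],[0,0,0],-0.2]
    - [[-0.2,-1,0],[0,0,0],-0.2]
    - [[-0.2,-1,0],[0,0,0],-0.2]
    - [[-0.2,-1,0],[0,0,0],-0.2]

```text
t: 14.3
eef_pos: [0.4505, 0.0416, 0.2217]
eef_rot: [0.865, -0.502, -0.0, 0.0]
contact_force: [0.0, 1.1, -0.0]
width: 0.0515
grip_force: 0.0
```

```bash
python3 - <<'E'
from h import *
for n in ('side','top'):
    S=cap(n); W=cloud(S).reshape(-1,3)
    m=(abs(W[:,0]-.48)<.05)&(abs(W[:,1]-.193)<.04)&(W[:,2]>.078)&(W[:,2]<.11)
    A=(W[m,:2]*1000).astype(np.float32); print('knob',len(A),cv2.minAreaRect(A),np.percentile(W[m,2],[50,90]))
    m=(abs(W[:,0]-.577)<.025)&(abs(W[:,1]-.138)<.02)&(W[:,2]>.105)&(W[:,2]<.14); print('tab',m.sum(),W[m].mean(0),np.percentile(W[m,2],97))
    cv2.imwrite(f'pics/end_{n}.png',cv2.resize(S['frame'][:,:,::-1],(800,600)))
E
```

```text
knob 328 ((479.216552734375, 192.85211181640625), (17.91095733642578, 56.948890686035156), 29.749696731567383) [0.09243868 0.09388682]
tab 183 [0.57389634 0.14128883 0.119059  ] 0.1257121272038076Traceback (most recent call last):
  File "<stdin>", line 5, in <module>
    return _quantile_unchecked(
        a, q, axis, out, overwrite_input, method, keepdims, weights)
    return _ureduce(a,
                    func=_quantile_ureduce_func,
    ...<5 lines>...
                    overwrite_input=overwrite_input,
                    method=method)
    r = func(a, **kwargs)
    result = _quantile(arr,
                       quantiles=q,
    ...<2 lines>...
                       out=out,
                       weights=wgt)
    slices_having_nans = np.isnan(arr[-1, ...])
                                  ~~~^^^^^^^^^
IndexError: index -1 is out of bounds for axis 0 with size 0
```

View pics/end_side.png

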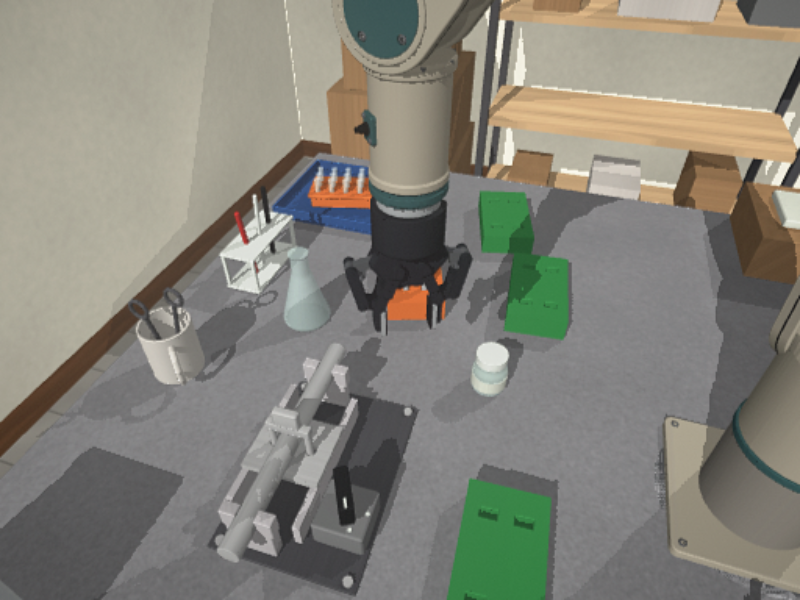

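The U-bolt is seated at (290,410). The knob at (345,495) has turned 62° and is back at full height. The flask at (303,295) is upright and the robot is clear of everything. Handing in.

```bash
python3 -c "
from plant import r
print(r.finish_job())"
```

```text
the job is handed in; nothing more can be done
None
```

I handed the job in after about 14 s of robot time: the wide U-bolt is seated astride the rod, and the knob is turned about 62° clockwise and sprung back out. The flask is upright and the narrow U-bolt was left untouched in the rack, though the arm hid it in the last picture. The hand-in returned no verdict.

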